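Seat the magnifier lens in its three-point mount

TASK

Take the lens from its cork rest and seat it in the three-point mount: use the lens's rim to push the tall sprung jaw back, lower the lens behind it, let it come back gently against both fixed pins and see it fully home, bearing on all three rest balls, both pins and the jaw so that it cannot rock. Never press or knock the lens hard against any of these points (stay under 18 N on each), let go of it at the end, and leave the other things on the bench where they are.

Things in the scene. Friction and masses are not known exactly. Their poses are not given: they have to be found in the camera images.
- lens: the magnifier lens in its plain aluminium cell: a flat drum 56 mm across and 18 mm high with a glass face on top, about 0.13 kg. Origin: centre of its underside; z up. Starts level on the cork rest and may be gripped across its diameter
- lens_rest: fixed cork rest under the lens: cork 42 mm across, its top 20 mm above the bench, on a black disc 68 mm across and 3 mm thick. Origin: centre of its underside. The lens rim overhangs the cork by 7 mm all round
- mount: fixed three-point mount: plate 76 mm wide in y, x from -38 to +62 mm, 10 mm thick, on a pedestal of varying height. Origin: plate's top face, straight below the seated lens's centre; +x to the sprung jaw, z up. The lens sits on three balls between two fixed pins (-x side) and the sprung jaw (+x side); seated, its origin is at (0, 0, 10) mm
- pad_a: rest ball nearest the jaw, fixed at (20, 0) mm on the mount; ball 8 mm across, its top 10 mm above the plate. Origin: on the plate below it
- pad_b: rest ball at (-10, +17.3) mm on the mount, otherwise as pad_a
- pad_c: rest ball at (-10, -17.3) mm on the mount, otherwise as pad_a
- pin_left: fixed locating pin at (-27.4, +19.2) mm on the mount, 29.5 mm high with a round top, with two round collars 11 mm across at 14 and 24 mm up that touch the lens's side. Origin: on the plate below it
- pin_right: the same pin at (-27.4, -19.2) mm. All six contacts are polished steel, but friction can still leave the lens on one pin only, or hung just above the balls: push it towards the pins with a few newtons while rocking it sideways 1 to 2 mm to find both, then press it down with about 10 N before letting go
- jaw: sprung upright post 10 mm across. Origin: its axis at plate height, at (28, 0) mm on the mount when free; its face then stands 5 mm inside the seated lens's rim. Slides only in mount +x, at most 11 mm to a hard stop; pushing back 3 N when free, 0.4 N more per mm. The lens's rim must push it 5 mm back to reach the seat, 6 to 10 mm to pass the pins freely; seated, it pushes with 5 N
- jaw_top (a point): the round top of the sprung post, 61 mm above the plate (the pins: 29.5 mm). With the lens's underside held 30 to 50 mm above the plate, clear of the pins, its rim meets the post squarely
- chuck: bystander, to be left alone: three-jaw lathe chuck, steel, 64 mm across, 38 mm high. Origin: on its underside (long tools: about mid-length)
- stone: bystander, to be left alone: dark steel disc 54 mm across and 10 mm thick with an upright stub, 34 mm high in all. Origin: on its underside (long tools: about mid-length)
- collar: bystander, to be left alone: dark steel ring 44 mm across, 20 mm hole, 14 mm high. Origin: on its underside (long tools: about mid-length)
- block: bystander, to be left alone: steel block 50 x 30 x 20 mm. Origin: on its underside (long tools: about mid-length)
- oil: bystander, to be left alone: oil bottle 48 mm across, 110 mm high. Origin: on its underside (long tools: about mid-length)
- graver: bystander, to be left alone: wood-handled screwdriver lying on the bench. Origin: on its underside (long tools: about mid-length)
- pliers: bystander, to be left alone: dark pliers lying on the bench, about 140 mm long, 12 mm high. Origin: on its underside (long tools: about mid-length)

How it is judged:
On the way:
1. the lens has been lifted clear of its cork rest (z of lens in the frame of lens_rest above 0.045 m), for 0.1 s.
At the end, for the whole second after the job is handed in: The lens lies glass up in the mount, its centre within 2 mm of the seat's centre, its underside within 1.5 mm of the tops of the rest balls and level within 0.03 rad; it bears on all three rest balls (over 0.03 N each), on both pins (over 0.5 N each) and on the jaw (over 1.5 N), at rest and let go (horizontal distance between lens and mount below 0.002 m and z of lens in the frame of mount between 0.0085 and 0.0115 m and angle between the z axis of lens and the z axis of mount, either way round below 0.03 rad and angle between lens's own z axis and vertical below 0.03 rad and contact force between lens and pad_a above 0.03 N and contact force between lens and pad_b above 0.03 N and contact force between lens and pad_c above 0.03 N and contact force between lens and pin_left above 0.5 N and contact force between lens and pin_right above 0.5 N and contact force between lens and jaw above 1.5 N and linear speed of lens below 0.01 m/s and contact force between the fingers and lens below 0.05 N); the robot touches nothing.
It fails at once if the lens is pressed or knocked against any one ball, pin or the jaw with more than 18 N (contact force between lens and pad_a above 18 N or contact force between lens and pad_b above 18 N or contact force between lens and pad_c above 18 N or contact force between lens and pin_left above 18 N or contact force between lens and pin_right above 18 N or contact force between lens and jaw above 18 N).
It fails at once if another thing on the bench is moved by more than 25 mm (distance of any of chuck, stone, collar, block, oil, graver, pliers from where it was at the start of the episode above 0.025 m).
It also fails if it takes over 54 s, if anything falls off the work surface, if the arm or the gripper's body presses on something with over 40 N, if the wrist force passes 120 N, or if a joint passes its speed limit or range.

ROBOT

A 6-joint arm with a two-finger parallel gripper is mounted at the origin on the work surface. World frame = base frame: x ahead of the robot, y to its left, z up, the work surface at z = 0. Lengths are in m, angles in rad, forces in N, time in s.
With the tool pointing down it reaches from about 0.3 to 0.875 m from the base axis. Payload 6.4 kg.
Tool frame: the origin (TCP) lies at the very end of the fingers, on their centre line; the grasp point (between the pads) lies 19 mm behind it; z points along the fingers, y is the line along which they close (so a half turn about z gives the same grasp; the last joint's range is limited). The gripper opens to 85 mm and grips with 20 to 120 N. Pads are 22 mm wide; open, the fingers measure 114 mm over their backs; the gripper's body (76 mm by 85 mm) begins 54 mm behind the grasp point. The pads swing forward as they close: fully open they stand 13 mm farther back than shut.
Start: joints at [-1.549, 0.181, 1.607, -0, 1.354, -0.206], TCP at [0.13, -0.56, 0.231] pointing down, gripper open.
Joint ranges: [-2.99, 2.99], [-0.89, 2.07], [0.3, 2.58], [-1.14, 4.28], [0, 2.63], [-3.12, 3.12]. Speed limits (rad/s): [2.57, 2.57, 3.01, 3.14, 3.14, 3.14].

INTERFACE

Orientations are given as a unit quaternion [w, x, y, z].
In Python, from bench import ctrl gives the robot as it stands.
- The arm moves only by the tool jog_arm, never from a script. Its argument "series" is a list that holds one entry, the list of rows, each a list of 7 numbers: the shift along the tool's x, y, z in mm, then the turn, a rotation vector about the tool's x, y, z in rad, then the finger opening in mm, from 0 to 85.4. In form: [[[tx, ty, tz, rx, ry, rz, gripper], ...]]. A call has exactly 10 rows; each row shifts and turns the commanded pose from where the row before left it, along the tool's axes as they then stand; what a row does not reach is not made up. A row lasts 1/10 s, in which the tool goes at most 50 mm and 8.59 degrees, less where a joint would pass 70% of its speed; a pose out of reach is approached as far as the arm can. A call with a gripper value outside its range is refused whole. The fingers move at their own pace and stop on an object; the grip force is fixed at half the most. Time passes only in rows, so rows that do not move let the fingers close, or fill a call up. It gives the time, the measured TCP pose, the force, the opening and the grip force at its end, in the units of the state.
- ctrl.get_obs(): the state, without advancing time (a new reading comes with each control period).
- ctrl.camera(name): name is "scene" or "top" or "wrist"; returns a dict with "frame" (384x512x3 uint8, blue, green, red), "z_map" (384x512 float32, m along the optical axis (not along the pixel's ray), 0 where there is no reading), "fx", "fy", "cx", "cy" (pixels), "k1" (the pictures are not rectified: a ray, as slopes to the right and down, at radius r is drawn at 1 + k1 r^2 times it, then the intrinsics apply), "xyz" and "rotation" of the camera in the world. Camera axes: x right, y down, z forward; pixel columns grow to the right and rows downward; lengths in m; the calibration is good to about 2 mm. A picture is of the moment at which its call begins.
- ctrl.hand_in(): hands the job in; it is judged then, once.
The state is a dict: "time_s": time; "q": joint angles; "dq": joint speeds; "joint_efforts": joint torques, N m; "eef_pos": TCP position; "eef_rot": TCP orientation; "wrist_force": force on the tool from outside, world axes, zero at the start; "torque": the same for the moment, N m; "opening": opening from 0.0 (shut) to 1.0 (fully open); "grasp_force": force on a finger pad.
Only numpy, scipy, OpenCV 4.12 (cv2) and the standard library are available. Lean on these libraries where they do the work, as an engineer would, in place of code of your own. Each camera call takes 0.05 s, during which the arm holds its last target. There are 200 camera calls.

## Working session

There is one attempt and no reset: what is moved stays moved. The work goes in short steps, Python scripts to look and compute and a tool call to move; the robot and the scene stay as the last step left them, time stands still between calls to the robot, and variables do not carry over. Pictures are saved under pics/ and viewed, at most 10 in all, crops included, and the job is handed in when it is done.

Besides the shell and the picture viewer there is one more tool, called after "Call:" in YAML: its name, and indented under it one key for each argument. jog_arm: Moves the arm, as the interface text tells. Its arguments: {"type":"object","properties":{"series":{"type":"array"}},"required":["series"]}

```bash
ls; mkdir -p pics
cat > h.py <<'E'
import numpy as np, cv2
from scipy.spatial.transform import Rotation as R
from bench import ctrl
def Rm(c):
    r=np.array(c["rotation"],float)
    return r.reshape(3,3) if r.size==9 else R.from_quat(r[[1,2,3,0]]).as_matrix()
def ray(c,u,v):
    d=np.stack([(np.asarray(u,float)-c["cx"])/c["fx"],(np.asarray(v,float)-c["cy"])/c["fy"]],-1)
    s=d.copy()
    for _ in range(8): s=d/(1+c["k1"]*(s**2).sum(-1,keepdims=True))
    return np.concatenate([s,np.ones(s.shape[:-1]+(1,))],-1)
def plane(c,u,v,z):
    d=ray(c,u,v)@Rm(c).T; o=np.array(c["xyz"]); return o+d*((z-o[2])/d[...,2])[...,None]
def cloud(c):
    v,u=np.mgrid[:384,:512]; return (ray(c,u,v)*c["z_map"][...,None])@Rm(c).T+np.array(c["xyz"])
def proj(c,p):
    q=(np.asarray(p)-np.array(c["xyz"]))@Rm(c); s=q[...,:2]/q[...,2:]; s=s*(1+c["k1"]*(s**2).sum(-1,keepdims=True))
    return s*[c["fx"],c["fy"]]+[c["cx"],c["cy"]]
E
python3 - <<'E'
from h import *
import pickle
for n in("top","scene"):
    c=ctrl.camera(n); pickle.dump(c,open(n+".pkl","wb")); cv2.imwrite(f"pics/{n}0.png",cv2.resize(c["frame"],(768,576),interpolation=cv2.INTER_CUBIC))
    print(n,c["xyz"],c["rotation"],c["fx"],c["fy"],c["cx"],c["cy"],c["k1"])
print(ctrl.get_obs())
E
```

```text
pics
top [0.40065035 0.01933506 1.15729516] [ 0.04239046 -0.70301199  0.70804176 -0.05151748] 404.5022422674883 404.5022422674883 250.34012588560967 191.89662285159733 -0.13040864160878915
scene [1.12380005 0.51323423 0.896425  ] [-0.15899236  0.39276809  0.83914561 -0.34101217] 457.4363457002427 457.4363457002427 254.56111212235777 190.60624256451908 0.05074847352401709
{'time_s': 0.1, 'q': array([-1.54930149e+00,  1.81468252e-01,  1.60790816e+00,  6.57297123e-06,
        1.35380932e+00, -2.06326900e-01]), 'dq': array([ 0.00037115, -0.00053666, -0.00191478,  0.00067147, -0.00017147,
       -0.00052878]), 'joint_efforts': array([ 3.38585887e-04, -4.45873976e+01, -3.52238452e+01, -3.56224336e-04,
        4.18747179e-03,  2.60683362e-05]), 'eef_pos': array([ 0.12986031, -0.55963182,  0.23047333]), 'eef_rot': array([-7.92840904e-04,  9.93518935e-01,  1.13663942e-01,  7.67031281e-05]), 'wrist_force': array([ 0.47527852,  0.31429999, -0.00299117]), 'torque': array([ 0.02269693, -0.00852361,  0.03430168]), 'grasp_force': 0.0, 'opening': 0.9981676173851769}
```

View pics/top0.png

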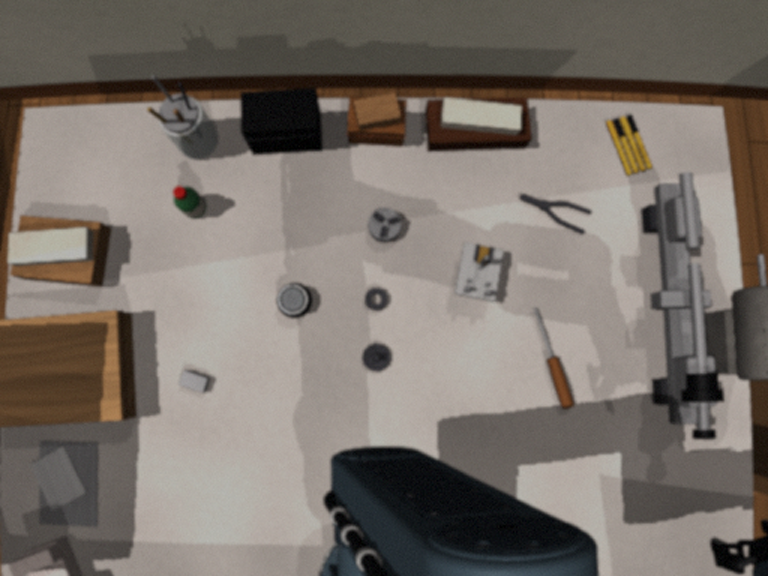

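View pics/scene0.png

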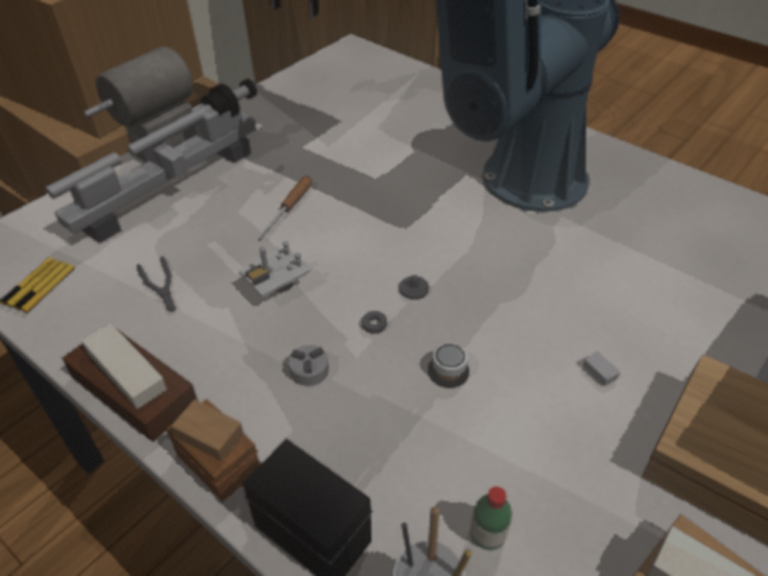

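The top view shows the lens at about (196,199) and the mount at about (321,180) in native pixels, with the brass jaw slide at its upper side, towards +x. The scene view puts the mount around (186,180) and the lens around (300,240).

```bash
python3 - <<'E'
from h import *
import pickle
c=pickle.load(open("top.pkl","rb")); P=cloud(c); Z=P[...,2]
np.set_printoptions(precision=4,suppress=True,linewidth=200)
print("bench z",np.median(Z[225:240,205:240]))
# lens
s=np.zeros(Z.shape,bool); s[180:220,175:218]=1
m=s&(Z>.03)&(Z<.05); print("lens z",np.median(Z[m]),m.sum(), cv2.minEnclosingCircle(P[m][:,:2].astype(np.float32)), P[m].mean(0))
s[:]=0; s[150:212,290:350]=1
h=Z[s]; print(np.histogram(h,bins=np.arange(-.01,.16,.005)))
sub=P[155:206,298:345]
np.savetxt("z.txt",(sub[...,2]*1000)[::1,::1],fmt="%3.0f"); 
s0=pickle.load(open("scene.pkl","rb"));
a=cv2.resize(c["frame"][150:210,290:350],(600,600),interpolation=cv2.INTER_CUBIC)
uv=proj(s0,np.array([plane(c,321,180,.04)]))[0]; print(uv)
u,v=map(int,uv); b=cv2.resize(s0["frame"][v-35:v+35,u-35:u+35],(600,600),interpolation=cv2.INTER_CUBIC); print(u-35,v-35)
cv2.imwrite("pics/m.png",cv2.resize(np.hstack([a,b]),(800,400)))
E
cat z.txt
```

```text
bench z 0.0002738777620090449
lens z 0.03901783717372964 314 ((0.5325353741645813, 0.15986599028110504), 0.028399687260389328) [0.5317 0.1595 0.0389]
(array([  31, 1279, 1443,   38,    0,    0,    0,    0,    0,    5,   72,  574,  109,   66,   45,    6,   14,   10,    0,    2,    2,    2,    3,    4,    0,    0,    0,    0,    0,    0,    0,    0,
          0]), array([-0.01 , -0.005,  0.   ,  0.005,  0.01 ,  0.015,  0.02 ,  0.025,  0.03 ,  0.035,  0.04 ,  0.045,  0.05 ,  0.055,  0.06 ,  0.065,  0.07 ,  0.075,  0.08 ,  0.085,  0.09 ,  0.095,  0.1  ,  0.105,
        0.11 ,  0.115,  0.12 ,  0.125,  0.13 ,  0.135,  0.14 ,  0.145,  0.15 ,  0.155]))
[181.0549 180.8552]
146 145
  1   1   4   1   2   1   1  -2  -2  -2  -0   0  -1  -1  -2  -2  -4   3   1  -4  -1   2  -2  -2  -0   1   1   3   0 -10  -0  -4   2  -1  -2  -0  -1  -3   2   1  -2  -1  -1  -4  -3  -0   0
 -2   1   3   2   1   1  -1   2   2  -2  -4  -2  -1   1  -1  -1  -2   2   1  -2   0   1  -0  -3   1   1  -2  -1  -2   3   2   3   1  -1  -1   3   1  -1   1  -1  -5   0   1  -2   4  -0   2
 -1  -2   4   0   1  -3   0   1   2   3  -1
[... 8481 characters left out ...]
  1   1  -1   5  -2   2  -1  -1  -1   1   1   1  -2   2  -1   3   4  -3  -3   3  -4   0  -1  -2  -1   0  -2   2   0   0  -0   0  -3   1
 -1  -3   3  -2  -0   1   4  -1 1157  -1   1  -2   3   0   2  -2  -0   2  -1  -4   2   3  -3  -3   0  -3   2  -1  -1  -3  -5  -1  -1  -1  -2  -4  -2  -2   1  -0   2  -0   0   1  -3  -5   4
 -0   0  -1   1  -1   0  -1   2  -4   2  -2   1  -0   1  -3   1  -1   2   1  -3  -1   6  -1   0  -2  -1  -1   2  -0  -0   2   1   0   3  -2   2   2   1  -0  -1  -0  -1  -1   2  -0  -0   1
  0  -0  -1  -1  -2  -3   1   0  -0   0   3  -1  -0   3  -1  -0  -1  -2   0   2  -1   0   1   5   3  -2   3   2   3  -1  -2   4   0   4   2   0  -1   2   1  -3   4   2  -0  -1  -2  -2  -2
```

View pics/m.png

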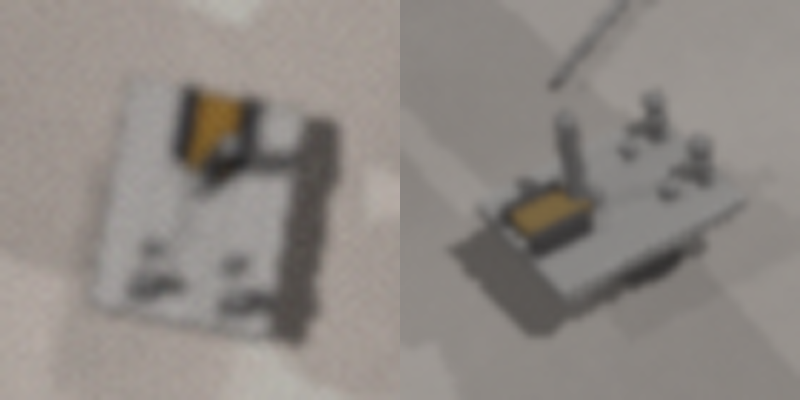

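The crops show the plate about square to the image, with the jaw post near top-native (322.5,171.5). The pins are near (311,191) and (325,194), and the plate top is at about 48 mm.

```bash
cat > mnt.py <<'E'
from h import *
def mount(c,zp=None,guess=(0.56,-0.14),rad=.09):
    P=cloud(c); Z=P[...,2]
    m=(np.hypot(P[...,0]-guess[0],P[...,1]-guess[1])<rad)&(Z>.035)&(Z<.2)
    n,l,s,_=cv2.connectedComponentsWithStats(m.astype(np.uint8)); k=1+np.argmax(s[1:,4]); m=l==k
    zp=zp or np.median(Z[m&(Z<.054)])
    v,u=np.nonzero(m&(Z<.054)); q=plane(c,u,v,zp)[:,:2]
    r=cv2.minAreaRect(q.astype(np.float32)*1000)
    return zp,r,m,P
E
python3 - <<'E'
from mnt import *
import pickle
np.set_printoptions(precision=4,suppress=True)
c=pickle.load(open("top.pkl","rb"))
print(plane(c,321,180,.048))
zp,r,m,P=mount(c,guess=plane(c,321,180,.048)[:2]); print(zp,r)
print("jaw",plane(c,323.5,171,.109))
print("pins",plane(c,298+13.7,155+35.8,.077),plane(c,298+26.9,155+39,.077))
print("jawslide",plane(c,314.6+0,150+ 9,.06))
def plane3(c,pts): pass
# all objects' position and height (for obstacles)
print("chuck",plane(c,258,150,.038),"collar",plane(c,251,199,.014),"graver top",plane(c,362,222,.01),"stone",plane(c,251,238,.03))
o=ctrl.get_obs(); print(o["eef_pos"],R.from_quat(o["eef_rot"][[1,2,3,0]]).as_matrix())
w=ctrl.camera("wrist"); Rw=Rm(w); T=R.from_quat(o["eef_rot"][[1,2,3,0]]).as_matrix()
print("cam in tool",T.T@(np.array(w["xyz"])-o["eef_pos"]),"\n",T.T@Rw,w["fx"],w["k1"])
E
```

```text
[ 0.5812 -0.1934  0.048 ]
0.04774257111863078 ((579.1904907226562, -187.49691772460938), (74.8027572631836, 98.2935791015625), 77.67703247070312)
jaw [ 0.5954 -0.1892  0.109 ]
pins [ 0.547  -0.1615  0.077 ] [ 0.538  -0.1973  0.077 ]
jawslide [ 0.6386 -0.1751  0.06  ]
chuck [ 0.67   -0.0184  0.038 ] collar [0.5331 0.0022 0.014 ] graver top [ 0.4647 -0.3164  0.01  ] stone [0.4223 0.0033 0.03  ]
[ 0.1299 -0.5596  0.2305] [[ 0.9742  0.2259 -0.    ]
 [ 0.2259 -0.9742  0.0016]
 [ 0.0003 -0.0016 -1.    ]]
cam in tool [ 0.0776 -0.0006 -0.1429] 
 [[-0.0001 -0.9525 -0.3044]
 [ 1.     -0.     -0.0001]
 [ 0.0001 -0.3044  0.9525]] 274.38823473671 -0.022141810519553693
```

Call:
jog_arm:
  series:
    - [[0, 0, 0, 0, 0, 0.148, 85], [0, 0, 0, 0, 0, 0.148, 85], [0, 0, 0, 0, 0, 0.147, 85], [30, -40, 0, 0, 0, 0, 85], [30, -40, 0, 0, 0, 0, 85], [30, -40, 0, 0, 0, 0, 85], [30, -40, 0, 0, 0, 0, 85], [30, -40, 0, 0, 0, 0, 85], [30, -40, 0, 0, 0, 0, 85], [30, -40, 0, 0, 0, 0, 85]]

```text
time_s: 1.15
eef_pos: [0.396, -0.3298, 0.2313]
eef_rot: [0.0, 0.994, -0.108, 0.0]
wrist_force: [0.6, -0.2, 0.8]
opening: 0.99
grasp_force: 0.0
```

Call:
jog_arm:
  series:
    - [[27.6, -36, 14, 0, 0, 0, 85], [27.6, -36, 14, 0, 0, 0, 85], [27.6, -36, 14, 0, 0, 0, 85], [27.6, -36, 14, 0, 0, 0, 85], [20, -26, 10, 0, 0, 0, 85], [7.6, -10, 4, 0, 0, 0, 85], [0, 0, 0, 0, 0, 0, 85], [0, 0, 0, 0, 0, 0, 85], [0, 0, 0, 0, 0, 0, 85], [0, 0, 0, 0, 0, 0, 85]]

```text
time_s: 2.15
eef_pos: [0.5676, -0.1864, 0.162]
eef_rot: [0.0, 0.994, -0.108, 0.0]
wrist_force: [-0.4, -0.1, -0.7]
opening: 0.995
grasp_force: 0.0
```

Run:
```python
from mnt import *
import pickle
np.set_printoptions(precision=4,suppress=True)
w=ctrl.camera("wrist"); pickle.dump((w,ctrl.get_obs()),open("w1.pkl","wb"))
cv2.imwrite("pics/w1.png",cv2.resize(w["frame"],(768,576),interpolation=cv2.INTER_CUBIC))
zp,r,m,P=mount(w,guess=(.579,-.187)); print(zp,r)
```

```text
0.04805164918220117 ((580.7630004882812, -188.7256622314453), (75.46572875976562, 99.70100402832031), 78.46383666992188)
```

View pics/w1.png

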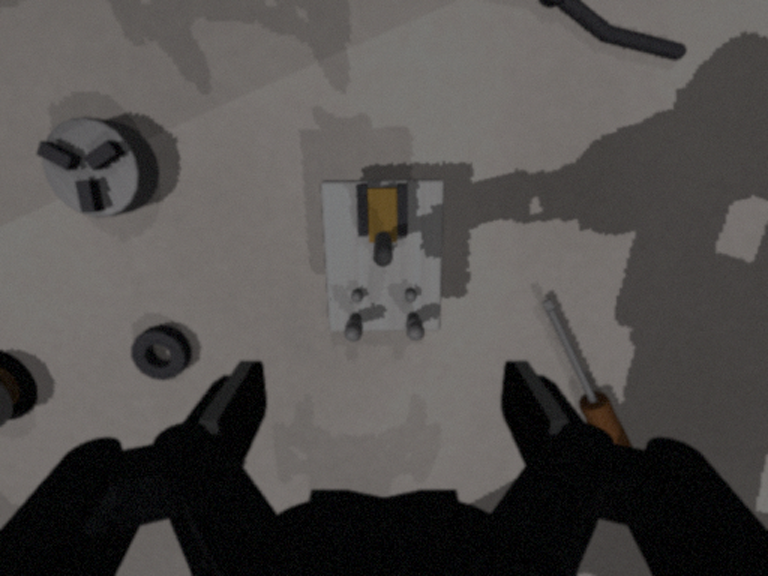

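The wrist view shows the mount plate with the jaw top near (383,257). The balls are near (358,294) and (411,294), and the pin tops near (353,332) and (415,332), all in 768-wide pixels.

Run:
```python
from mnt import *
import pickle
np.set_printoptions(precision=4,suppress=True)
w,o=pickle.load(open("w1.pkl","rb"))
zp,r,m,P=mount(w,guess=(.579,-.187)); Z=P[...,2]
yaw=np.deg2rad(r[2]-90); cen=np.array(r[0])/1000; ex=np.array([np.cos(yaw),np.sin(yaw)]); ey=np.array([-ex[1],ex[0]])
org=cen-.012*ex; print("origin",org,"yaw",yaw)
loc=lambda p:((p[...,:2]-org)@np.array([ex,ey]).T)*1000
q=loc(P)
for n,lo,hi,sx in(("pins",.072,.09,-27),("jaw",.100,.125,28),("balls",.0535,.062,-10)):
    mm=m&(Z>lo)&(Z<hi)&(abs(q[...,0]-sx)<10)
    nn,l,s,_=cv2.connectedComponentsWithStats(mm.astype(np.uint8))
    for k in range(1,nn):
        if s[k,4]>5:
            a=l==k; v,u=np.nonzero(a); print(n,s[k,4],q[a].mean(0),(q[a].min(0)+q[a].max(0))/2,"z",np.percentile(Z[a],[50,90])-zp, u.mean(),v.mean())
# pad_a
print("bench",np.median(Z[(np.hypot(P[...,0]-.50,P[...,1]+.187)<.03)]))
o=ctrl.get_obs(); print(o["eef_pos"],R.from_quat(o["eef_rot"][[1,2,3,0]]).as_matrix())
```

```text
origin [ 0.569  -0.1863] yaw -0.20134403315769667
pins 102 [-26.7755  19.0784] [-27.6217  19.1222] z [0.0277 0.0295] 234.9313725490196 221.62745098039215
pins 104 [-26.7695 -18.8692] [-27.5893 -18.8947] z [0.0279 0.0294] 276.625 221.03846153846155
jaw 151 [28.4069 -0.034 ] [27.7045 -0.1399] z [0.0593 0.061 ] 254.88079470198676 170.2317880794702
balls 51 [ -9.7702 -17.1354] [ -9.8172 -17.1967] z [0.0088 0.0099] 273.47058823529414 196.5686274509804
balls 52 [-9.8608 17.2172] [-10.413  17.401] z [0.0087 0.0106] 237.57692307692307 197.28846153846155
bench 0.0004232016261759841
[ 0.5676 -0.1863  0.162 ] [[ 0.9765 -0.2153  0.0008]
 [-0.2153 -0.9766 -0.0006]
 [ 0.0009  0.0004 -1.    ]]
```

Call:
jog_arm:
  series:
    - [[0, 0, 0, 0, 0, -0.016, 85], [-13, -41.5, 2, 0, 0, 0, 85], [-13, -41.5, 2, 0, 0, 0, 85], [-13, -41.5, 2, 0, 0, 0, 85], [-13, -41.5, 2, 0, 0, 0, 85], [-13, -41.5, 2, 0, 0, 0, 85], [-13, -41.5, 2, 0, 0, 0, 85], [-13, -41.5, 2, 0, 0, 0, 85], [-9, -28, 2, 0, 0, 0, 85], [-4, -13.5, 1, 0, 0, 0, 85]]

```text
time_s: 3.2
eef_pos: [0.5312, 0.1631, 0.1444]
eef_rot: [-0.0, 0.995, -0.098, -0.0]
wrist_force: [-1.2, -0.4, 0.4]
opening: 0.996
grasp_force: 0.0
```

Call:
jog_arm:
  series:
    - [[0, 0, 0, 0, 0, 0, 85], [0, 0, 0, 0, 0, 0, 85], [0, 0, 0, 0, 0, 0, 85], [0, 0, 0, 0, 0, 0, 85], [0, 0, 0, 0, 0, 0, 85], [0, 0, 0, 0, 0, 0, 85], [0, 0, 0, 0, 0, 0, 85], [0, 0, 0, 0, 0, 0, 85], [0, 0, 0, 0, 0, 0, 85], [0, 0, 0, 0, 0, 0, 85]]

```text
time_s: 4.2
eef_pos: [0.5318, 0.161, 0.1443]
eef_rot: [-0.0, 0.995, -0.099, -0.0]
wrist_force: [0.2, 0.2, -1.0]
opening: 0.996
grasp_force: 0.0
```

```bash
cat > lens.py <<'E'
from h import *
np.set_printoptions(precision=4,suppress=True)
def look(fn,zlo,zhi,gx=None):
    w=ctrl.camera("wrist"); o=ctrl.get_obs(); P=cloud(w); Z=P[...,2]
    T=R.from_quat(o["eef_rot"][[1,2,3,0]]).as_matrix()
    q=(P-o["eef_pos"])@T*1000
    m=(Z>zlo)&(Z<zhi)&(np.hypot(q[...,0],q[...,1])<36)
    n,l,s,_=cv2.connectedComponentsWithStats(m.astype(np.uint8)); m=l==1+np.argmax(s[1:,4])
    zt=np.median(Z[m]); v,u=np.nonzero(m); p=plane(w,u,v,zt)
    h=cv2.convexHull(np.stack([u,v],1).astype(np.int32))[:,0]
    hp=(plane(w,h[:,0],h[:,1],zt)-o["eef_pos"])@T*1000
    print("lens z",zt,"circle in tool",cv2.minEnclosingCircle(hp[:,:2].astype(np.float32)),"mean",((p-o["eef_pos"])@T*1000).mean(0),"ext",hp.min(0),hp.max(0))
    print("tcp",o["eef_pos"],"yaw",np.arctan2(T[1,0],T[0,0]),"tilt",T[:,2],"F",o["wrist_force"],o["torque"],"open",o["opening"]*85.4,o["grasp_force"],o["time_s"])
    cv2.imwrite(fn,cv2.resize(w["frame"],(768,576)))
    return w,o,P,q
E
python3 -c "
from lens import *
look('pics/w2.png',.03,.05)"
```

```text
lens z 0.03912757409652527 circle in tool ((1.079443097114563, 0.8030919432640076), 28.356067657470703) mean [  1.6668   0.9035 105.1534] ext [-27.1527 -26.441  105.1528] [ 29.1936  28.5214 105.1541]
tcp [0.5318 0.161  0.1443] yaw -0.1990715930837338 tilt [ 0.  0. -1.] F [ 0.3468 -0.3519  0.1699] [ 0.003   0.0201 -0.0068] open 84.68954422093523 0.0 4.25
```

```bash
python3 -c "
from lens import *
w,o,P,q=look('pics/w3.png',.03,.05)
m=(q[...,2]<40)&(q[...,2]>-80)&(w['z_map']>0)
for y0,y1 in((-70,-50),(-50,-38),(-38,-25),(25,38),(38,50),(50,70)):
    k=m&(q[...,1]>y0)&(q[...,1]<y1)
    if k.sum(): print(y0,y1,k.sum(),'zmax',np.percentile(q[k][:,2],[50,90,98]),'x',q[k][:,0].min(),q[k][:,0].max())
"
```

```text
lens z 0.03910087683146407 circle in tool ((1.0004794597625732, 0.5411941409111023), 28.368267059326172) mean [  1.6588   0.9309 105.1984] ext [-27.1669 -26.4503 105.1979] [ 29.1856  28.5181 105.1989]
tcp [0.5318 0.161  0.1443] yaw -0.19904961767068724 tilt [ 0.  0. -1.] F [ 0.9959 -0.0895 -0.2455] [ 0.0351  0.0354 -0.0073] open 84.8706865349774 0.0 4.3
-70 -50 5156 zmax [-67.8075 -59.3294 -33.3866] x -13.358514576934029 14.068721759711197
-50 -38 3188 zmax [-49.295  -23.6545 -16.5955] x -12.353632197212328 17.050539707738608
-38 -25 693 zmax [-76.7678 -72.8389 -69.4371] x -5.664644597229059 17.581898968254926
25 38 747 zmax [-76.9543 -72.5043 -65.6465] x -7.120737121361432 17.914490449487737
38 50 3228 zmax [-49.5673 -23.8306 -16.8685] x -13.681463526287178 17.131854022307486
50 70 5199 zmax [-68.001  -59.7126 -31.8563] x -13.50608521145458 14.403685125321148
```

Call:
jog_arm:
  series:
    - [[1.3, 0.9, 10, 0, 0, 0, 85], [0, 0, 20, 0, 0, 0, 85], [0, 0, 25, 0, 0, 0, 85], [0, 0, 25, 0, 0, 0, 85], [0, 0, 23, 0, 0, 0, 85], [0, 0, 18, 0, 0, 0, 85], [0, 0, 10, 0, 0, 0, 85], [0, 0, 5, 0, 0, 0, 85], [0, 0, 0, 0, 0, 0, 85], [0, 0, 0, 0, 0, 0, 66]]

```text
time_s: 5.3
eef_pos: [0.5336, 0.1599, 0.009]
eef_rot: [-0.0, 0.995, -0.099, 0.001]
wrist_force: [-0.8, 0.7, -1.2]
opening: 0.854
grasp_force: 0.0
```

Call:
jog_arm:
  series:
    - [[0, 0, 0, 0, 0, 0, 62], [0, 0, 0, 0, 0, 0, 60], [0, 0, 0, 0, 0, 0, 58], [0, 0, 0, 0, 0, 0, 56], [0, 0, 0, 0, 0, 0, 54], [0, 0, 0, 0, 0, 0, 50], [0, 0, 0, 0, 0, 0, 50], [0, 0, 0, 0, 0, 0, 50], [0, 0, 0, 0, 0, 0, 50], [0, 0, 0, 0, 0, 0, 50]]

```text
time_s: 6.3
eef_pos: [0.5333, 0.1598, 0.009]
eef_rot: [0.0, 0.995, -0.099, 0.0]
wrist_force: [-2.0, -0.8, 6.6]
opening: 0.635
grasp_force: 61.9
```

Call:
jog_arm:
  series:
    - [[0, 0, -5, 0, 0, 0, 50], [0, 0, -12, 0, 0, 0, 50], [0, 0, -20, 0, 0, 0, 50], [0, 0, -24, 0, 0, 0, 50], [0, 0, -24, 0, 0, 0, 50], [0, 0, -20, 0, 0, 0, 50], [0, 0, -11, 0, 0, 0, 50], [0, 0, -5, 0, 0, 0, 50], [0, 0, 0, 0, 0, 0, 50], [0, 0, 0, 0, 0, 0, 50]]

```text
time_s: 7.3
eef_pos: [0.5322, 0.1597, 0.1283]
eef_rot: [0.0, 0.995, -0.099, -0.001]
wrist_force: [0.5, 0.3, -1.8]
opening: 0.637
grasp_force: 63.4
```

```bash
python3 -c "
from lens import *
w,o,P,q=look('pics/w4.png',.145,.175)
m=(q[...,2]<40)&(q[...,2]>-40)&(w['z_map']>0)
for y0,y1 in((-50,-38),(-38,-29),(29,38),(38,50)):
    k=m&(q[...,1]>y0)&(q[...,1]<y1)
    if k.sum(): print(y0,y1,k.sum(),'zmax',np.percentile(q[k][:,2],[50,90,98]),'x',q[k][:,0].min(),q[k][:,0].max())
"
```

```text
lens z 0.15835942441040252 circle in tool ((0.9028525352478027, -0.2610435485839844), 39.23329162597656) mean [  3.1075  -0.3926 -30.2664] ext [-27.595  -39.4905 -30.3264] [ 31.3633  38.9684 -30.2016]
tcp [0.5321 0.1597 0.1281] yaw -0.1992234294070393 tilt [-0.0021 -0.0001 -1.    ] F [-0.7424 -0.2224 -0.3718] [ 0.0311  0.0501 -0.008 ] open 54.54964396683521 63.41144800186157 7.35
-50 -38 168 zmax [-25.9245 -15.7305 -12.1854] x 5.395120557586633 7.324404808031533
-38 -29 455 zmax [-26.6063 -13.131   -9.7893] x 5.772830395934292 11.514150538472531
29 38 432 zmax [-26.4032 -13.4634  -9.9789] x 5.607826792870618 11.421168542290543
38 50 123 zmax [-25.592  -15.5989 -12.6691] x 5.611967025534646 7.229298960115179
```

View pics/w4.png

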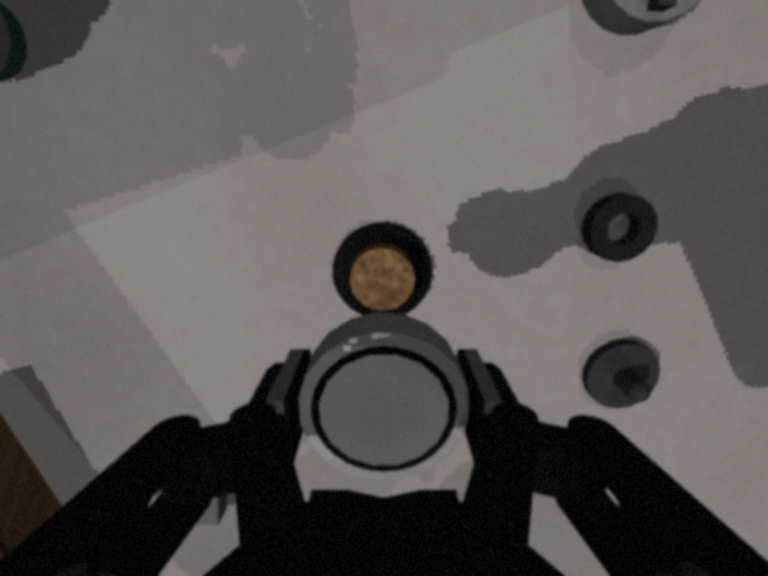

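The lens is held level between the pads, with the glass ring centred near (384,408) and the cork rest empty. I'll get the lens offset along tool x while moving on.

```bash
python3 -c "
from lens import *
w,o,P,q=look('pics/w5.png',.145,.175)
for lo in(-34,-32.5):
  m=(q[...,2]>lo)&(q[...,2]<-27.5)&(abs(q[...,1])<10)&(abs(q[...,0])<40)
  m2=m&(abs(q[...,1])<4); print(lo,m2.sum(),np.percentile(q[m2][:,0],[0,1,50,99,100]))
T=R.from_quat(o['eef_rot'][[1,2,3,0]]).as_matrix()
g=w['frame'].astype(int); c=(g.max(2)<60).astype(np.uint8)
col=g[215:320,256].mean(1); print(col.astype(int))
for v in(231.3,234,310,313): print(v,((plane(w,256,v,o['eef_pos'][2]+.0297)-o['eef_pos'])@T*1000))
k=(abs(q[...,0])<15)&(abs(q[...,1])<15)&(q[...,2]<-20)&(q[...,2]>-40)
A=np.c_[q[k][:,:2],np.ones(k.sum())]; print('tilt fit',np.linalg.lstsq(A,q[k][:,2],rcond=None)[0])
"
```

```text
lens z 0.1581304419956436 circle in tool ((0.7625635862350464, 0.05725860595703125), 39.46929931640625) mean [  2.9404  -0.3583 -30.0597] ext [-27.7463 -39.4119 -30.1219] [ 31.705   39.5264 -29.9922]
tcp [0.5321 0.1597 0.1281] yaw -0.1992123390010558 tilt [-0.0022 -0.0002 -1.    ] F [-0.2341  0.4772 -2.6851] [-0.0131  0.0035 -0.0141] open 54.21718188727386 63.41153025627136 7.4
-34 1677 [-29.7982 -27.935    3.906   26.0254  26.7353]
-32.5 1650 [-29.7982 -27.942    4.1838  26.0267  26.7353]
[ 51  51  46  47  48  51  62  94 105  89  70  61  64  60  61  44  24   3
   1   5   3  51  79  84  87  85  83  82  84  85  85  83  85  86  85  87
  85  88  86  87  87  85  87  84  85  85  83  83  86  89  85  86  86  86
  83  81  81  86  86  85  88  85  88  86  86  84  87  87  84  87  85  83
  82  83  87  85  84  85  84  85  86  87  88  87  89  85  89  90  88  88
  88  91  88  82  69  42  17   7  32  79 110 121 125 122 121]
231.3 [ 21.6213  -0.2056 -29.7458]
234 [ 20.2607  -0.2048 -29.743 ]
310 [-22.3846  -0.1798 -29.6529]
313 [-24.2642  -0.1786 -29.649 ]
tilt fit [  0.0225   0.0026 -31.1267]
```

Call:
jog_arm:
  series:
    - [[3, 10, 0, 0, 0, 0, 50], [7, 25, 0, 0, 0, 0, 50], [11, 40, 0, 0, 0, 0, 50], [12, 45, 0, 0, 0, 0, 50], [12, 45, 0, 0, 0, 0, 50], [12, 45, 0, 0, 0, 0, 50], [12, 45, 0, 0, 0, 0, 50], [11, 40, 0, 0, 0, 0, 50], [7, 25, 0, 0, 0, 0, 50], [3, 10, 0, 0, 0, 0, 50]]

```text
time_s: 8.4
eef_pos: [0.5553, -0.185, 0.1288]
eef_rot: [0.0, 0.995, -0.101, -0.0]
wrist_force: [-0.8, 0.6, -1.2]
opening: 0.638
grasp_force: 63.6
```

Call:
jog_arm:
  series:
    - [[0, 0, 0, 0, 0, 0, 50], [0, 0, 5, 0, 0, 0, 50], [0, 0, 10, 0, 0, 0, 50], [0, 0, 12, 0, 0, 0, 50], [0, 0, 10, 0, 0, 0, 50], [0, 0, 8, 0, 0, 0, 50], [0, 0, 5, 0, 0, 0, 50], [0, 0, 2, 0, 0, 0, 50], [0, 0, 0, 0, 0, 0, 50], [0, 0, 0, 0, 0, 0, 50]]

```text
time_s: 9.4
eef_pos: [0.5561, -0.1817, 0.0777]
eef_rot: [0.0, 0.995, -0.099, 0.0]
wrist_force: [0.4, 0.1, -1.8]
opening: 0.635
grasp_force: 63.6
```

```bash
cat > st.py <<'E'
from h import *
import sys
np.set_printoptions(precision=2,suppress=True)
O=np.array([.5697,-.1864]); Y=-.201
if __name__=="__main__":
    o=ctrl.get_obs(); T=R.from_quat(o["eef_rot"][[1,2,3,0]]).as_matrix()
    M=np.array([[np.cos(Y),np.sin(Y)],[-np.sin(Y),np.cos(Y)]])
    f=np.array(o["wrist_force"])
    print("mount xy mm",M@(o["eef_pos"][:2]-O)*1000,"under",(o["eef_pos"][2]+.0112-.0478)*1000,"F mount",M@f[:2],f[2],"yaw",np.arctan2(T[1,0],T[0,0])-Y,"tilt",T[:2,2],"t",o["time_s"],"op",o["opening"]*85.4,o["grasp_force"],"tq",np.array(o["torque"]))
E
python3 st.py
```

```text
mount xy mm [-14.22   1.9 ] under 41.07414923466004 F mount [0.4  0.21] -1.8320773459970934 yaw 0.0017224202326322768 tilt [ 0. -0.] t 9.4 op 54.25990339382202 63.55972409248352 tq [ 0.01  0.02 -0.  ]
```

```bash
python3 -c "
from lens import *
w,o,P,q=look('pics/w6.png',.09,.12)
j=(P[...,2]>.095)&(P[...,2]<.125)&(q[...,0]>32)&(q[...,0]<60)&(abs(q[...,1])<15)
print('jaw',j.sum(),q[j].min(0),q[j].max(0),np.median(q[j],0))
l=(q[...,2]<-27)&(q[...,2]>-34)&(np.hypot(q[...,0],q[...,1])<31)
g=w['frame'].astype(int).mean(2)
d=cv2.resize(w['frame'][80:384,100:412],(780,600)); cv2.imwrite('pics/w6.png',d)
"
```

```text
lens z 0.1076517297708041 circle in tool ((2.1342647075653076, -0.45566457509994507), 37.430904388427734) mean [  3.73    -0.4255 -29.8386] ext [-27.7782 -37.8858 -29.8695] [ 33.0384  36.9746 -29.81  ]
tcp [ 0.5562 -0.1818  0.0778] yaw -0.1993057078093131 tilt [ 0.0009 -0.0005 -1.    ] F [-0.0075 -0.0317 -0.9832] [ 0.0149  0.0337 -0.0074] open 54.37201371671933 63.559749126434326 9.45
jaw 490 [ 36.585   -2.9464 -32.8118] [ 46.1895   6.8934 -17.4039] [ 42.9025   1.8961 -29.1483]
```

View pics/w6.png

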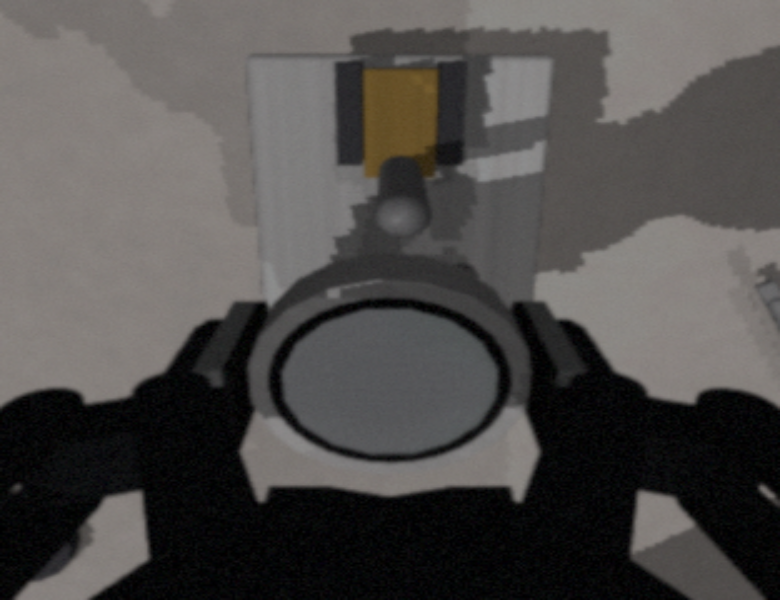

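The picture shows the lens held squarely with the jaw post's top at crop (401,212), slightly to the right of the lens axis (390). The numbers agree: 2 mm along tool y.

Call:
jog_arm:
  series:
    - [[2, 1.1, 0, 0, 0, 0, 50], [2, 1, 0, 0, 0, 0, 50], [2, 0, 0, 0, 0, 0, 50], [1, 0, 0, 0, 0, 0, 50], [1, 0, 0, 0, 0, 0, 50], [1, 0, 0, 0, 0, 0, 50], [1, 0, 0, 0, 0, 0, 50], [1, 0, 0, 0, 0, 0, 50], [1, 0, 0, 0, 0, 0, 50], [1, 0, 0, 0, 0, 0, 50]]

```text
time_s: 10.45
eef_pos: [0.5676, -0.1859, 0.077]
eef_rot: [-0.0, 0.995, -0.099, -0.001]
wrist_force: [-3.9, 0.6, -0.4]
opening: 0.636
grasp_force: 63.6
```

```bash
python3 st.py
```

```text
mount xy mm [-2.16  0.06] under 40.406568129534215 F mount [-3.95 -0.15] -0.4165351547194132 yaw 0.0017921273597739373 tilt [-0.  0.] t 10.45 op 54.323418482417694 63.55552554130554 tq [0.07 0.62 0.02]
```

Call:
jog_arm:
  series:
    - [[1, 0, 0, 0, 0, 0, 50], [1, 0, 0, 0, 0, 0, 50], [1, 0, 0, 0, 0, 0, 50], [1, 0, 0, 0, 0, 0, 50], [1, 0, 0, 0, 0, 0, 50], [0, 0, 1, 0, 0, 0, 50], [0, 0, 1, 0, 0, 0, 50], [0, 0, 2, 0, 0, 0, 50], [0, 0, 2, 0, 0, 0, 50], [0, 0, 1, 0, 0, 0, 50]]

```text
time_s: 11.45
eef_pos: [0.5725, -0.1868, 0.07]
eef_rot: [-0.0, 0.995, -0.099, -0.001]
wrist_force: [-7.1, 0.8, 0.5]
opening: 0.638
grasp_force: 63.5
```

```bash
python3 st.py
```

```text
mount xy mm [2.85 0.13] under 33.37639509260772 F mount [-7.07 -0.65] 0.49825322070344746 yaw 0.0018688059108421529 tilt [-0.  0.] t 11.45 op 54.489593001187224 63.540905714035034 tq [ 0.21  0.86 -0.  ]
```

Call:
jog_arm:
  series:
    - [[0, 0, 1, 0, 0, 0, 50], [0, 0, 1, 0, 0, 0, 50], [0, 0, 1, 0, 0, 0, 50], [0, 0, 1, 0, 0, 0, 50], [0, 0, 1, 0, 0, 0, 50], [0, 0, 1, 0, 0, 0, 50], [0, 0, 1, 0, 0, 0, 50], [0, 0, 1, 0, 0, 0, 50], [0, 0, 1, 0, 0, 0, 50], [0, 0, 1, 0, 0, 0, 50]]

```text
time_s: 12.45
eef_pos: [0.5726, -0.1869, 0.0601]
eef_rot: [-0.0, 0.995, -0.099, -0.001]
wrist_force: [-5.3, 1.6, -0.0]
opening: 0.635
grasp_force: 63.5
```

```bash
python3 st.py
```

```text
mount xy mm [2.92 0.11] under 23.499604822149806 F mount [-5.48  0.52] -0.03761683881440758 yaw 0.0018757918715459898 tilt [-0.  0.] t 12.45 op 54.23864785650528 63.54174613952637 tq [ 0.16  0.79 -0.02]
```

Passing freely (no vertical force). Lower on to about 14 mm.

Call:
jog_arm:
  series:
    - [[0, 0, 1, 0, 0, 0, 50], [0, 0, 1, 0, 0, 0, 50], [0, 0, 1, 0, 0, 0, 50], [0, 0, 1, 0, 0, 0, 50], [0, 0, 1, 0, 0, 0, 50], [0, 0, 1, 0, 0, 0, 50], [0, 0, 1, 0, 0, 0, 50], [0, 0, 1, 0, 0, 0, 50], [0, 0, 1, 0, 0, 0, 50], [0, 0, 1, 0, 0, 0, 50]]

```text
time_s: 13.45
eef_pos: [0.5726, -0.1869, 0.0501]
eef_rot: [-0.0, 0.995, -0.099, -0.001]
wrist_force: [-5.7, 0.7, -0.2]
opening: 0.632
grasp_force: 63.5
```

```bash
python3 st.py
```

```text
mount xy mm [2.92 0.12] under 13.478466908752477 F mount [-5.76 -0.42] -0.19287698267489994 yaw 0.001854404505324897 tilt [-0.  0.] t 13.45 op 54.008354947103996 63.54228615760803 tq [ 0.21  0.88 -0.05]
```

Call:
jog_arm:
  series:
    - [[0, 0, 0.4, 0, 0, 0, 50], [0, 0, 0.4, 0, 0, 0, 50], [0, 0, 0.3, 0, 0, 0, 50], [0, 0, 0.3, 0, 0, 0, 50], [0, 0, 0.2, 0, 0, 0, 50], [0, 0, 0.2, 0, 0, 0, 50], [0, 0, 0.2, 0, 0, 0, 50], [0, 0, 0.1, 0, 0, 0, 50], [0, 0, 0, 0, 0, 0, 50], [0, 0, 0, 0, 0, 0, 50]]

```text
time_s: 14.45
eef_pos: [0.5725, -0.1869, 0.048]
eef_rot: [-0.0, 0.995, -0.099, -0.001]
wrist_force: [-5.8, 0.8, 0.1]
opening: 0.638
grasp_force: 63.5
```

```bash
python3 st.py
```

```text
mount xy mm [2.87 0.09] under 11.379158701505972 F mount [-5.83 -0.34] 0.0943134291924193 yaw 0.0018429745182892976 tilt [-0.  0.] t 14.45 op 54.517827270534625 63.54297637939453 tq [0.21 0.83 0.06]
```

Call:
jog_arm:
  series:
    - [[-0.4, 0, 0, 0, 0, 0, 50], [-0.4, 0, 0, 0, 0, 0, 50], [-0.3, 0, 0, 0, 0, 0, 50], [-0.2, 0, 0, 0, 0, 0, 50], [-0.2, 0, 0, 0, 0, 0, 50], [-0.2, 0, 0, 0, 0, 0, 50], [-0.1, 0, 0, 0, 0, 0, 50], [-0.1, 0, 0, 0, 0, 0, 50], [-0.1, 0, 0, 0, 0, 0, 50], [0, 0, 0, 0, 0, 0, 50]]

```text
time_s: 15.45
eef_pos: [0.5707, -0.1865, 0.048]
eef_rot: [-0.0, 0.995, -0.099, -0.0]
wrist_force: [-4.3, 1.3, -0.5]
opening: 0.636
grasp_force: 63.5
```

```bash
python3 st.py
```

```text
mount xy mm [1.03 0.12] under 11.401096390995985 F mount [-4.47  0.42] -0.46329671393749616 yaw 0.001865479947883636 tilt [-0.  0.] t 15.45 op 54.29658012372929 63.54491829872131 tq [ 0.17  0.76 -0.01]
```

Call:
jog_arm:
  series:
    - [[-0.2, 0, 0, 0, 0, 0, 50], [-0.1, 0, 0, 0, 0, 0, 50], [-0.1, 0, 0, 0, 0, 0, 50], [-0.1, 0, 0, 0, 0, 0, 50], [-0.1, 0, 0, 0, 0, 0, 50], [-0.1, 0, 0, 0, 0, 0, 50], [0, 0, 0, 0, 0, 0, 50], [0, 0, 0, 0, 0, 0, 50], [0, 0, 0, 0, 0, 0, 50], [0, 0, 0, 0, 0, 0, 50]]

```text
time_s: 16.45
eef_pos: [0.5703, -0.1864, 0.0481]
eef_rot: [-0.0, 0.995, -0.099, -0.0]
wrist_force: [-4.5, 2.7, -2.0]
opening: 0.636
grasp_force: 63.6
```

```bash
python3 st.py
```

```text
mount xy mm [0.62 0.08] under 11.490271019786052 F mount [-4.98  1.74] -1.9566405464951053 yaw 0.0018728837783373309 tilt [-0.  0.] t 16.45 op 54.32212166263524 63.56318950653076 tq [ 0.27  0.66 -0.01]
```

Call:
jog_arm:
  series:
    - [[-0.1, 0, 0, 0, 0, 0, 50], [-0.1, 0, 0, 0, 0, 0, 50], [-0.1, 0, 0, 0, 0, 0, 50], [0, 0, 0, 0, 0, 0, 50], [0, 0, 0, 0, 0, 0, 50], [0, 0, 0, 0, 0, 0, 50], [0, 0, 0, 0, 0, 0, 50], [0, 0, 0, 0, 0, 0, 50], [0, 0, 0, 0, 0, 0, 50], [0, 0, 0, 0, 0, 0, 50]]

```text
time_s: 17.45
eef_pos: [0.5702, -0.1865, 0.0482]
eef_rot: [0.0, 0.995, -0.099, 0.0]
wrist_force: [-2.8, 1.3, -2.9]
opening: 0.636
grasp_force: 63.6
```

```bash
python3 st.py
```

```text
mount xy mm [ 0.47 -0.04] under 11.612924896519 F mount [-2.99  0.75] -2.8660668248804115 yaw 0.0017759334165309837 tilt [ 0. -0.] t 17.45 op 54.31519600890269 63.6013662815094 tq [0.3  0.48 0.04]
```

Call:
jog_arm:
  series:
    - [[-0.1, 0, 0, 0, 0, 0, 50], [-0.1, 0, 0, 0, 0, 0, 50], [-0.1, 0, 0, 0, 0, 0, 50], [-0.1, 0.2, 0, 0, 0, 0, 50], [0, 0.3, 0, 0, 0, 0, 50], [0, 0, 0, 0, 0, 0, 50], [0, -0.4, 0, 0, 0, 0, 50], [0, -0.3, 0, 0, 0, 0, 50], [0, -0.3, 0, 0, 0, 0, 50], [0, 0, 0, 0, 0, 0, 50]]

```text
time_s: 18.45
eef_pos: [0.5698, -0.1867, 0.0483]
eef_rot: [0.001, 0.995, -0.1, 0.0]
wrist_force: [-3.1, -3.6, -1.9]
opening: 0.64
grasp_force: 63.6
```

```bash
python3 st.py
```

```text
mount xy mm [ 0.17 -0.26] under 11.696806309435335 F mount [-2.33 -4.13] -1.929068414534837 yaw 0.001646646236756616 tilt [ 0. -0.] t 18.45 op 54.63403720922638 63.58401417732239 tq [-0.45  0.62 -0.04]
```

Call:
jog_arm:
  series:
    - [[0, 0.2, 0, 0, 0, 0, 50], [0, 0.2, 0, 0, 0, 0, 50], [0, 0.1, 0, 0, 0, 0, 50], [-0.1, 0, 0, 0, 0, 0, 50], [-0.1, 0, 0, 0, 0, 0, 50], [0, 0, 0, 0, 0, 0, 50], [0, 0, 0, 0, 0, 0, 50], [0, 0, 0, 0, 0, 0, 50], [0, 0, 0, 0, 0, 0, 50], [0, 0, 0, 0, 0, 0, 50]]

```text
time_s: 19.45
eef_pos: [0.5698, -0.1866, 0.0484]
eef_rot: [0.0, 0.995, -0.099, 0.0]
wrist_force: [-1.4, -5.1, -1.4]
opening: 0.638
grasp_force: 63.6
```

```bash
python3 st.py
```

```text
mount xy mm [ 0.16 -0.21] under 11.762161278087921 F mount [-0.35 -5.27] -1.4132748553583132 yaw 0.0017467774217858612 tilt [ 0. -0.] t 19.45 op 54.495039241735036 63.56453776359558 tq [-0.73  0.29  0.01]
```

Call:
jog_arm:
  series:
    - [[0, 0.1, 0, 0, 0, 0, 50], [0, 0.1, 0, 0, 0, 0, 50], [0, 0.1, 0, 0, 0, 0, 50], [0, 0.1, 0, 0, 0, 0, 50], [0, 0, 0, 0, 0, 0, 50], [0, 0, 0, 0, 0, 0, 50], [0, 0, 0, 0, 0, 0, 50], [0, 0, 0, 0, 0, 0, 50], [0, 0, 0, 0, 0, 0, 50], [0, 0, 0, 0, 0, 0, 50]]

```text
time_s: 20.45
eef_pos: [0.5697, -0.1867, 0.0483]
eef_rot: [-0.0, 0.995, -0.099, 0.0]
wrist_force: [1.5, -1.8, -0.3]
opening: 0.634
grasp_force: 63.6
```

```bash
python3 st.py
```

```text
mount xy mm [ 0.05 -0.25] under 11.717950428490116 F mount [ 1.82 -1.42] -0.3266454136245494 yaw 0.0018337025414999208 tilt [0. 0.] t 20.45 op 54.11723801712229 63.559731245040894 tq [-0.24 -0.16  0.01]
```

Call:
jog_arm:
  series:
    - [[0, 0.1, 0.2, 0, 0, 0, 50], [0, 0, 0.2, 0, 0, 0, 50], [0, 0, 0.2, 0, 0, 0, 50], [0, 0, 0.1, 0, 0, 0, 50], [0, 0, 0.1, 0, 0, 0, 50], [0, 0, 0.1, 0, 0, 0, 50], [0, 0, 0.1, 0, 0, 0, 50], [0, 0, 0.1, 0, 0, 0, 50], [0, 0, 0, 0, 0, 0, 50], [0, 0, 0, 0, 0, 0, 50]]

```text
time_s: 21.45
eef_pos: [0.5696, -0.1869, 0.0472]
eef_rot: [-0.0, 0.995, -0.099, 0.0]
wrist_force: [1.9, 0.4, 3.0]
opening: 0.633
grasp_force: 63.6
```

```bash
python3 st.py
```

```text
mount xy mm [ 0.01 -0.49] under 10.5674866351664 F mount [1.78 0.77] 2.971162863979174 yaw 0.0018154746678492872 tilt [ 0. -0.] t 21.45 op 54.062531296674344 63.62407207489014 tq [ 0.14 -0.26 -0.01]
```

Call:
jog_arm:
  series:
    - [[0, 0, 0.1, 0, 0, 0, 50], [0, 0, 0.1, 0, 0, 0, 50], [0, 0, 0.1, 0, 0, 0, 50], [0, 0, 0.1, 0, 0, 0, 50], [0, 0, 0, 0, 0, 0, 50], [0, 0, 0, 0, 0, 0, 50], [0, 0, 0, 0, 0, 0, 50], [0, 0, 0, 0, 0, 0, 50], [0, 0, 0, 0, 0, 0, 50], [0, 0, 0, 0, 0, 0, 50]]

```text
time_s: 22.45
eef_pos: [0.5696, -0.1869, 0.0468]
eef_rot: [0.0, 0.995, -0.099, 0.0]
wrist_force: [3.6, 1.0, 4.2]
opening: 0.636
grasp_force: 63.7
```

```bash
python3 st.py
```

```text
mount xy mm [-0.04 -0.52] under 10.15997740167187 F mount [3.31 1.75] 4.21797357606566 yaw 0.0017622188705566921 tilt [ 0. -0.] t 22.45 op 54.312749360224934 63.72171878814697 tq [ 0.15 -0.39  0.01]
```

Call:
jog_arm:
  series:
    - [[0, 0, 0.1, 0, 0, 0, 50], [0, 0, 0.1, 0, 0, 0, 50], [0, 0, 0.1, 0, 0, 0, 50], [0, 0, 0, 0, 0, 0, 50], [0, 0, 0, 0, 0, 0, 50], [0, 0, 0, 0, 0, 0, 50], [0, 0, 0, 0, 0, 0, 50], [0, 0, 0, 0, 0, 0, 50], [0, 0, 0, 0, 0, 0, 50], [0, 0, 0, 0, 0, 0, 50]]

```text
time_s: 23.45
eef_pos: [0.5696, -0.1869, 0.0466]
eef_rot: [0.0, 0.995, -0.099, 0.0]
wrist_force: [2.4, 1.8, 6.3]
opening: 0.636
grasp_force: 63.9
```

```bash
python3 st.py
```

```text
mount xy mm [-0.01 -0.54] under 10.028445419226845 F mount [2.03 2.25] 6.259020950710309 yaw 0.0018035991194920997 tilt [ 0. -0.] t 23.45 op 54.311818714669315 63.914605379104614 tq [ 0.2  -0.38 -0.03]
```

Call:
jog_arm:
  series:
    - [[0, -0.2, 0, 0, 0, 0, 50], [0, -0.2, 0.1, 0, 0, 0, 50], [0, 0, 0.1, 0, 0, 0, 50], [0, 0.2, 0, 0, 0, 0, 50], [0, 0.2, 0.1, 0, 0, 0, 50], [0, 0, 0, 0, 0, 0, 50], [0, -0.1, 0, 0, 0, 0, 50], [0, -0.1, 0, 0, 0, 0, 50], [0, 0, 0, 0, 0, 0, 50], [0, 0, 0, 0, 0, 0, 50]]

```text
time_s: 24.45
eef_pos: [0.5696, -0.1869, 0.0465]
eef_rot: [0.0, 0.995, -0.099, 0.0]
wrist_force: [1.6, 1.2, 7.6]
opening: 0.634
grasp_force: 64.1
```

```bash
python3 st.py
```

```text
mount xy mm [-0.01 -0.52] under 9.915761401465197 F mount [1.33 1.5 ] 7.556799302835838 yaw 0.0018203199681204318 tilt [ 0. -0.] t 24.45 op 54.12032473669739 64.12640333175659 tq [ 0.17 -0.18  0.04]
```

Call:
jog_arm:
  series:
    - [[0, 0, 0.1, 0, 0, 0, 50], [0, 0, 0, 0, 0, 0, 54], [0, 0, 0, 0, 0, 0, 56], [0, 0, 0, 0, 0, 0, 58], [0, 0, 0, 0, 0, 0, 60], [0, 0, 0, 0, 0, 0, 62], [0, 0, 0, 0, 0, 0, 66], [0, 0, 0, 0, 0, 0, 72], [0, 0, 0, 0, 0, 0, 78], [0, 0, 0, 0, 0, 0, 78]]

```text
time_s: 25.45
eef_pos: [0.5695, -0.1867, 0.046]
eef_rot: [0.0, 0.995, -0.099, -0.0]
wrist_force: [-0.1, 0.4, 0.3]
opening: 0.912
grasp_force: 0.0
```

```bash
python3 st.py; python3 -c "
from lens import *
w,o,P,q=look('pics/w7.png',.068,.085)
k=(abs(q[...,0])<15)&(abs(q[...,1])<15)&(q[...,2]<-20)&(q[...,2]>-40)
A=np.c_[q[k][:,:2],np.ones(k.sum())]; print('tilt fit',np.linalg.lstsq(A,q[k][:,2],rcond=None)[0])
cv2.imwrite('pics/w7.png',cv2.resize(w['frame'][80:384,100:412],(780,600)))
"
```

```text
mount xy mm [-0.17 -0.32] under 9.403750254614138 F mount [-0.18  0.33] 0.2698942144612917 yaw 0.0018537783305024036 tilt [-0. -0.] t 25.45 op 77.92645073887621 0.0 tq [ 0.01 -0.04 -0.02]
lens z 0.076823706546204 circle in tool ((1.233506202697754, 0.10893261432647705), 37.341514587402344) mean [ -0.9006  -0.2195 -30.8115] ext [-30.8128 -27.535  -30.8124] [ 38.5297  27.0805 -30.8106]
tcp [ 0.5695 -0.1867  0.046 ] yaw -0.1991291213074839 tilt [-0. -0. -1.] F [-0.4213 -0.3481  0.4893] [-0.0051  0.0408  0.0153] open 78.00242478668326 0.0 25.5
tilt fit [  0.0222   0.002  -31.9906]
```

View pics/w7.png

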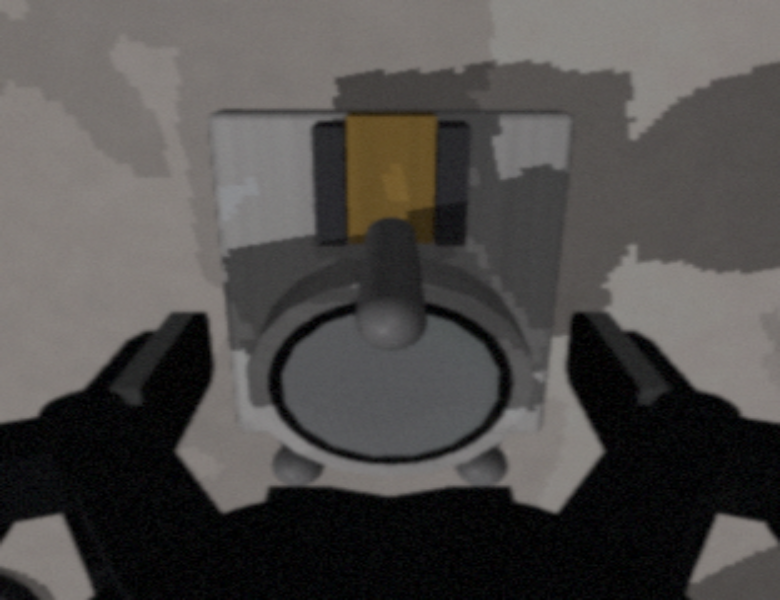

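The lens sits released between both pins and the jaw, with the pins at crop (298,463) and (484,463) and the jaw head at (391,325). I'll make sure it is home by pressing down and nudging gently with closed fingertips on top.

Call:
jog_arm:
  series:
    - [[0, 0, -4, 0, 0, 0, 80], [0, 0, -8, 0, 0, 0, 80], [0, 0, -12, 0, 0, 0, 80], [0, 0, -14, 0, 0, 0, 80], [0, 0, -12, 0, 0, 0, 80], [0, 0, -6, 0, 0, 0, 80], [0, 0, -2, 0, 0, 0, 60], [0, 0, 0, 0, 0, 0, 0], [0, 0, 0, 0, 0, 0, 0], [0, 0, 0, 0, 0, 0, 0]]

```text
time_s: 26.5
eef_pos: [0.569, -0.1864, 0.1032]
eef_rot: [-0.0, 0.995, -0.099, -0.001]
wrist_force: [0.1, 0.6, -0.2]
opening: 0.254
grasp_force: 0.0
```

Call:
jog_arm:
  series:
    - [[0, 0, 0, 0, 0, 0, 0], [0, 0, 3, 0, 0, 0, 0], [0, 0, 5, 0, 0, 0, 0], [0, 0, 5, 0, 0, 0, 0], [0, 0, 4, 0, 0, 0, 0], [0, 0, 3, 0, 0, 0, 0], [0, 0, 2, 0, 0, 0, 0], [0, 0, 1, 0, 0, 0, 0], [0, 0, 0, 0, 0, 0, 0], [0, 0, 0, 0, 0, 0, 0]]

```text
time_s: 27.5
eef_pos: [0.5696, -0.1868, 0.0812]
eef_rot: [0.0, 0.995, -0.099, 0.0]
wrist_force: [0.3, -0.1, -0.1]
opening: 0.003
grasp_force: 0.0
```

```bash
python3 st.py; python3 -c "
from lens import *
o=ctrl.get_obs(); print(o['eef_pos'])"
```

```text
mount xy mm [-0.03 -0.36] under 44.555246062756645 F mount [ 0.31 -0.05] -0.07388438719131811 yaw 0.00183650192190693 tilt [ 0. -0.] t 27.5 op 0.21728187428055848 0.0 tq [-0.02 -0.02 -0.02]
[ 0.5696 -0.1868  0.0812]
```

Call:
jog_arm:
  series:
    - [[0, 0, 1.5, 0, 0, 0, 0], [0, 0, 1.5, 0, 0, 0, 0], [0, 0, 0.6, 0, 0, 0, 0], [0, 0, 0.2, 0, 0, 0, 0], [0, 0, 0.2, 0, 0, 0, 0], [0, 0, 0.2, 0, 0, 0, 0], [0, 0, 0.2, 0, 0, 0, 0], [0, 0, 0.2, 0, 0, 0, 0], [0, 0, 0, 0, 0, 0, 0], [0, 0, 0, 0, 0, 0, 0]]

```text
time_s: 28.5
eef_pos: [0.5695, -0.1867, 0.0764]
eef_rot: [0.0, 0.995, -0.099, 0.0]
wrist_force: [0.0, -0.5, 0.5]
opening: -0.0
grasp_force: 0.0
```

Call:
jog_arm:
  series:
    - [[0, 0, 0.1, 0, 0, 0, 0], [0, 0, 0.1, 0, 0, 0, 0], [0, 0, 0.1, 0, 0, 0, 0], [0, 0, 0.1, 0, 0, 0, 0], [0, 0, 0.1, 0, 0, 0, 0], [0, 0, 0, 0, 0, 0, 0], [0, 0, 0, 0, 0, 0, 0], [0, 0, 0, 0, 0, 0, 0], [0, 0, 0, 0, 0, 0, 0], [0, 0, 0, 0, 0, 0, 0]]

```text
time_s: 29.5
eef_pos: [0.5695, -0.1867, 0.0759]
eef_rot: [0.0, 0.995, -0.099, 0.0]
wrist_force: [0.9, -0.2, 0.2]
opening: 0.004
grasp_force: 0.1
```

Call:
jog_arm:
  series:
    - [[0, 0, 0.1, 0, 0, 0, 0], [0, 0, 0.1, 0, 0, 0, 0], [0, 0, 0.1, 0, 0, 0, 0], [0, 0, 0.1, 0, 0, 0, 0], [0, 0, 0.1, 0, 0, 0, 0], [0, 0, 0, 0, 0, 0, 0], [0, 0, 0, 0, 0, 0, 0], [0, 0, 0, 0, 0, 0, 0], [0, 0, 0, 0, 0, 0, 0], [0, 0, 0, 0, 0, 0, 0]]

```text
time_s: 30.5
eef_pos: [0.5695, -0.1867, 0.0756]
eef_rot: [0.0, 0.995, -0.099, 0.0]
wrist_force: [-1.9, 0.1, 5.2]
opening: 0.002
grasp_force: 2.6
```

Call:
jog_arm:
  series:
    - [[0, 0, 0.1, 0, 0, 0, 0], [-0.1, 0, 0.1, 0, 0, 0, 0], [-0.2, 0.2, 0, 0, 0, 0, 0], [-0.1, 0.2, 0, 0, 0, 0, 0], [0, -0.2, 0, 0, 0, 0, 0], [0, -0.3, 0, 0, 0, 0, 0], [0, -0.2, 0, 0, 0, 0, 0], [0, 0.2, 0, 0, 0, 0, 0], [0, 0.1, 0.1, 0, 0, 0, 0], [0, 0, 0, 0, 0, 0, 0]]

```text
time_s: 31.5
eef_pos: [0.5695, -0.1867, 0.0755]
eef_rot: [0.0, 0.995, -0.099, 0.0]
wrist_force: [-1.2, 1.4, 5.1]
opening: -0.003
grasp_force: 3.0
```

```bash
python3 st.py
```

```text
mount xy mm [-0.11 -0.33] under 38.943547079798016 F mount [-1.45  1.11] 5.138103031586653 yaw 0.0017915729763877397 tilt [ 0. -0.] t 31.5 op -0.22163495077560508 2.992154878229485 tq [ 0.17  0.2  -0.06]
```

Call:
jog_arm:
  series:
    - [[-0.2, 0, 0.1, 0, 0, 0, 0], [-0.2, 0, 0.1, 0, 0, 0, 0], [-0.2, 0.1, 0, 0, 0, 0, 0], [0, -0.2, 0, 0, 0, 0, 0], [0, 0.1, 0, 0, 0, 0, 0], [0, 0, 0.1, 0, 0, 0, 0], [0, 0, 0, 0, 0, 0, 0], [0, 0, 0, 0, 0, 0, 0], [0, 0, 0, 0, 0, 0, 0], [0, 0, 0, 0, 0, 0, 0]]

```text
time_s: 32.5
eef_pos: [0.5695, -0.1867, 0.0755]
eef_rot: [0.0, 0.995, -0.099, 0.001]
wrist_force: [0.1, 1.6, 6.3]
opening: 0.003
grasp_force: 3.1
```

```bash
python3 st.py
```

```text
mount xy mm [-0.14 -0.38] under 38.94960522163036 F mount [-0.19  1.58] 6.290539213648671 yaw 0.00172475850353071 tilt [ 0. -0.] t 32.5 op 0.21560318405590398 3.0510595272062346 tq [ 0.24  0.03 -0.01]
```

Call:
jog_arm:
  series:
    - [[0, 0, -0.5, 0, 0, 0, 0], [0, 0, -1, 0, 0, 0, 0], [0, 0, -5, 0, 0, 0, 0], [0, 0, -15, 0, 0, 0, 0], [0, 0, -20, 0, 0, 0, 0], [0, 0, -20, 0, 0, 0, 0], [0, 0, -10, 0, 0, 0, 0], [0, 0, -3, 0, 0, 0, 0], [0, 0, 0, 0, 0, 0, 0], [0, 0, 0, 0, 0, 0, 0]]

```text
time_s: 33.5
eef_pos: [0.5679, -0.1862, 0.1484]
eef_rot: [-0.0, 0.995, -0.099, -0.001]
wrist_force: [-0.7, 0.6, -0.1]
opening: 0.0
grasp_force: 0.0
```

```bash
python3 -c "
from lens import *
w,o,P,q=look('pics/w8.png',.07,.082)
Z=P[...,2]
O=np.array([.569,-.1863]); Y=-.201; M=np.array([[np.cos(Y),np.sin(Y)],[-np.sin(Y),np.cos(Y)]])
L=(P[...,:2]-O)@M.T*1000
k=(np.hypot(L[...,0],L[...,1])<20)&(Z>.07)&(Z<.082)
A=np.c_[L[k],np.ones(k.sum())]; s=np.linalg.lstsq(A,Z[k]*1000,rcond=None)[0]; print('lens top tilt',s)
p=(abs(L[...,1])<37)&(abs(L[...,1])>26)&(L[...,0]>-5)&(L[...,0]<58)&(Z>.043)&(Z<.053)
A=np.c_[L[p],np.ones(p.sum())]; print('plate tilt',np.linalg.lstsq(A,Z[p]*1000,rcond=None)[0])
cv2.imwrite('pics/w8.png',cv2.resize(w['frame'][80:320,130:382],(630,600)))
"
```

```text
lens z 0.0766660625524419 circle in tool ((-3.404026985168457, 0.23485775291919708), 32.90612030029297) mean [-0.239  -0.0467 71.4855] ext [-29.7666 -27.3752  71.4257] [28.5599 27.4367 71.5537]
tcp [ 0.5678 -0.1861  0.1482] yaw -0.1992395826539755 tilt [-0.0018  0.001  -1.    ] F [-1.1081  0.322   0.7369] [-0.01    0.0128 -0.0279] open -0.11071535965317153 0.0 33.55
lens top tilt [-0.0143  0.0014 77.5114]
plate tilt [-0.0016 -0.0009 48.0922]
```

View pics/w8.png

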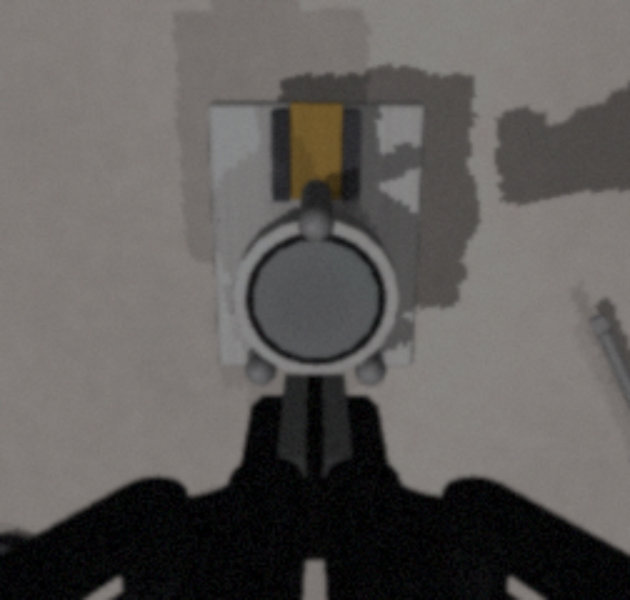

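The lens sits centred between both pins and the jaw, and the gripper is clear. I'll check the tilt reading more carefully, since depth on glass can mislead.

```bash
python3 -c "
from lens import *
O=np.array([.569,-.1863]); Y=-.201; M=np.array([[np.cos(Y),np.sin(Y)],[-np.sin(Y),np.cos(Y)]])
Ps=[cloud(ctrl.camera('wrist')) for _ in range(4)]; P=np.median(Ps,0); Z=P[...,2]
L=(P[...,:2]-O)@M.T*1000; r=np.hypot(L[...,0]+.5,L[...,1])
for a in range(-30,31,4):
    k=(abs(L[...,0]-a)<2)&(abs(L[...,1])<8)&(Z>.06)&(Z<.09); k2=(abs(L[...,1]-a)<2)&(abs(L[...,0])<8)&(Z>.06)&(Z<.09)
    print(a,k.sum(),np.median(Z[k])*1000 if k.sum() else 0,np.median(Z[k2])*1000 if k2.sum() else 0)
for lo,hi in((0,21),(23.5,27)):
  k=(r<hi)&(r>lo)&(Z>.07)&(Z<.082)&~((abs(L[...,1])<9)&(L[...,0]>15))&~((abs(L[...,1])<14)&(L[...,0]<-15))
  for _ in range(3):
    A=np.c_[L[k],np.ones(k.sum())]; s=np.linalg.lstsq(A,Z[k]*1000,rcond=None)[0]
    k&=abs(Z*1000-L@s[:2]-s[2])<3
  print(lo,k.sum(),s)
"
```

```text
-30 0 0 61.3938274705885
-26 74 75.92883809306852 75.88671880617946
-22 74 76.16548455733434 76.02337343517928
-18 76 76.92487110274851 76.71995763201363
-14 75 77.4798905590674 77.45434680933164
-10 93 77.95684503703431 77.88976159864036
-6 79 78.20011502653671 78.0909623382482
-2 92 78.22283813585322 78.25876238077386
2 80 78.10399597893816 78.19771929654607
6 93 78.09978288031434 78.08459552234534
10 95 77.80686808155268 77.94489934386631
14 95 77.40180060416088 77.4235045120085
18 90 76.6048221138489 76.74729240052578
22 36 75.97462246995232 76.19421365525308
26 33 70.34874840194682 75.80861466550812
30 1 60.20902792225056 61.29875820279455
0 1604 [-0.0125 -0.0008 77.5005]
23.5 523 [-0.0008 -0.0005 75.8648]
```

The glass is convex, which explains the reading. The rim is level within 0.001 rad and 27.8 mm above the plate, so the lens is home.

```bash
python3 -c "
from bench import ctrl
print(ctrl.hand_in())"
```

```text
the job is handed in; nothing more can be done
None
```

I seated the lens in the three-point mount, let go of it, and handed the job in at about 34 s. It measured level within 0.001 rad with its rim 27.8 mm above the plate (28 mm when home), but the hand-in returned no verdict and I could not read the contact force on each ball, pin and jaw.

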